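# Lock the chuck and burnish the inlay seam

## Robot

A 6-joint arm with a two-finger parallel gripper is mounted at the origin on the work surface. World frame = base frame: x ahead of the robot, y to its left, z up, the work surface at z = 0. Lengths are in m, angles in rad, forces in N, time in s.
With the tool pointing down it reaches from about 0.35 to 0.975 m from the base axis. Payload 4.9 kg.
Tool frame: the origin (TCP) lies at the very end of the fingers, on their centre line; the grasp point (between the pads) lies 19 mm behind it; z points along the fingers, x is the direction in which the jaws open and shut, and the axes are right-handed (so a half turn about z gives the same grasp; the last joint's range is limited). The gripper opens to 85 mm and grips with 20 to 120 N. Pads are 22 mm wide; open, the fingers measure 114 mm over their backs; the gripper's body (76 mm by 85 mm) begins 54 mm behind the grasp point. The pads swing forward as they close: fully open they stand 13 mm farther back than shut.
Start: joints at [1.003, 0.053, 1.613, -0, 1.476, -0.119], TCP at [0.271, 0.563, 0.231] pointing down, gripper open.
Joint ranges: [-3.01, 3.01], [-1.01, 2.22], [0.06, 2.58], [-1.02, 4.17], [0.09, 2.62], [-3.14, 3.14]. Speed limits (rad/s): [2.57, 2.57, 3.14, 3.14, 3.14, 3.14].

## Interface

Orientations are given as a unit quaternion [w, x, y, z].
In Python, from plant import * gives the robot as it stands.
- The arm moves only by the shell command python3 -m inch 'ROWS'. ROWS is text: rows parted by semicolons, each of 7 numbers parted by spaces: the shift along the tool's x, y, z in m, then the turn, a rotation vector about the tool's x, y, z in rad, then the closure, from 0 (fully open) to 1 (shut). A call has 1 to 10 rows; each row shifts and turns the commanded pose from where the row before left it, along the tool's axes as they then stand; what a row does not reach is not made up. A row lasts 1/12 s, in which the tool goes at most 41.7 mm and 7.16 degrees, less where a joint would pass 70% of its speed; a pose out of reach is approached as far as the arm can. A call with a gripper value outside its range is refused whole. The fingers move at their own pace and stop on an object; the grip force is fixed at half the most. Time passes only in rows, so rows that do not move let the fingers close. It gives the time, the measured TCP pose, the force and the opening at its end, in the units of the state.
- state(): the state, without advancing time (a new reading comes with each control period).
- grab_frame(name): name is "scene" or "top"; returns the picture (480x640x3 uint8, blue, green, red); there is no depth.
- camera_info(name): a dict with "vertical_fov" (degrees; the focal length in pixels is half the picture's height over the tangent of half this angle, whatever the lens; pixels are square), "cx", "cy" (the principal point, pixels), "origin" and "rotation" of the camera in the world. Camera axes: x right, y down, z forward; pixel columns grow to the right and rows downward; lengths in m; the calibration is good to about 2 mm. A picture is of the moment at which its call begins. camera_info takes no time and is no camera call.
- job_done(): hands the job in, once; it reports no verdict.
The state is a dict: "time": time; "joint_pos": joint angles; "joint_vel": joint speeds; "joint_efforts": joint torques, N m; "tool_pos": TCP position; "tool_rot": TCP orientation; "contact_force": force on the tool from outside, world axes, zero at the start; "ft_torque": the same for the moment, N m; "gripper_width": opening from 0.0 (shut) to 1.0 (fully open).
Only numpy, scipy, OpenCV 4.12 (cv2) and the standard library are available. Lean on these libraries where they do the work, as an engineer would, in place of code of your own. Each camera call takes 0.05 s, during which the arm holds its last target.

## Task

Turn the chuck's collar lever clockwise until it stops at the locked mark, then take the ball-ended burnisher from the rack and draw its tip slowly along the whole arc seam in the blank, from the end by the rivet to the far end, with a light, steady pressure of a few newtons that keeps it in contact. Hang the burnisher back in its slot of the rack, let go, and leave the scraper, the cup, the hammer and the wooden block where they are.

Things in the scene. Friction and masses are not known exactly. Their poses are not given: they have to be found in the camera images.
- chuck: Round blue cast bench chuck fixed to the bench, 188 mm across, its rim 40 mm high, feet to 137 mm from its axis. Origin on its axis at the bench surface, z up. Held inside its rim is a round wooden blank, 156 mm across, with the seam in its upper face.
- blank_axis (a point): Point on the axis of chuck and blank, axes as the chuck's; z nominal, 53 mm. The blank is packed at an unmeasured height and tilted by up to 0.07 rad: the seam floor lies anywhere from 44 to 62 mm above the bench and rises or falls up to 7 mm along its length. Find and follow it by touch. The blank sits on springy leather, yields about 0.33 mm per newton; over 20 N damages it.
- seam_0 (a point): Start of the seam, on its centre line seen from above; z nominal, not the true height. The seam is a groove 14 mm wide, 6 mm deep, lined with a thin metal band, an arc of radius 62 mm about the chuck's axis from here (-65 degrees from the chuck's x axis) counter-clockwise to seam_7 (+65). Closed end about 6 mm before this point; a domed rivet 16 mm across, 20 mm before it, marks the start.
- collar (a joint): Lock collar: a knurled steel ring around the chuck (220 mm across, 10 to 28 mm above the bench) with a lever. 0 = loose; turns clockwise from above as the value grows, to a stop at 1.05 rad = locked, the lever at the raised steel mark on the chuck's rim (65 degrees counter-clockwise from the chuck's x axis). Turning needs about 3 N at the lever grip; it stays where it is left.
- lever_grip (a point): Point on the collar lever's upright dark wooden grip, 80 mm above the bench, 130 mm from the chuck's axis. The grip is round, 16 to 20 mm thick, upright from 36 to 94 mm above the bench, free above and to both sides. It moves with the collar.
- burnisher: The burnisher, a 161 mm stylus: square wooden handle 24 x 24 mm, z = 6 to 86 mm, sides facing its x and y axes; round brass flange 34 mm across below it, z = 0 to 6 mm; steel shaft 8 mm thick ending in a 10 mm ball, lowest at z = -75 mm. Origin on its axis at the flange's underside, z up. About 0.14 kg. Hangs upright by its flange in one slot of the rack.
- burnisher_tip (a point): Lowest point of the burnisher's ball tip.
- burnisher_grip (a point): Middle of the burnisher's handle, 50 mm above the flange's underside, 125 mm above the tip: the place to grip.
- rack: Dark wooden tool rack fixed to the bench, 210 mm along its x, 90 mm along y, origin under its centre. Top board 10 mm thick, its top 100 mm above the bench, with two slots 14 mm wide at x = -50 and +50 mm, open to the rack's +y side, closed 12 mm behind the hanging point. Base board 12 mm thick. Tools lift straight up out of a slot and lower straight in.
- slot_a (a point): Hanging point of the slot at the rack's x = -50 mm, at the top of the board: the origin of a tool hanging there.
- slot_b (a point): The same for the slot at x = +50 mm.
- scraper: A scraper hanging in the other slot, to be left alone: like the burnisher, but with a round pear-shaped handle (32 mm thick, its top 72 mm above the flange) and a flat blade. Origin at its flange's underside.
- gourd: Wooden drinking cup standing on the bench on the left of the chuck, 72 mm across, 85 mm high; leave alone. Origin under its foot.
- mallet: Hammer lying on the bench beyond the chuck, 240 mm long; leave alone.
- offcut: Wooden block 110 x 70 x 30 mm lying beside the rack; leave alone.
- seam_1 (a point): Point 1 along the seam, on its centre line seen from above (points are 20 mm apart). Use its x and y only: its z (53 mm) is nominal, the true floor height must be found by touch.
- seam_2 (a point): Point 2 along the seam, on its centre line seen from above (points are 20 mm apart). Use its x and y only: its z (53 mm) is nominal, the true floor height must be found by touch.
- seam_3 (a point): Point 3 along the seam, on its centre line seen from above (points are 20 mm apart). Use its x and y only: its z (53 mm) is nominal, the true floor height must be found by touch.
- seam_4 (a point): Point 4 along the seam, on its centre line seen from above (points are 20 mm apart). Use its x and y only: its z (53 mm) is nominal, the true floor height must be found by touch.
- seam_5 (a point): Point 5 along the seam, on its centre line seen from above (points are 20 mm apart). Use its x and y only: its z (53 mm) is nominal, the true floor height must be found by touch.
- seam_6 (a point): Point 6 along the seam, on its centre line seen from above (points are 20 mm apart). Use its x and y only: its z (53 mm) is nominal, the true floor height must be found by touch.
- seam_7 (a point): Far end of the seam, on its centre line seen from above (points are 20 mm apart). Use its x and y only: its z (53 mm) is nominal, the true floor height must be found by touch. The groove's closed end is about 6 mm past it.
Things that resemble listed ones, but are neither listed nor needed, are in the scene too. Leave any blue or purple look-alike of the burnisher alone.

How it is judged:
On the way, in this order (a step that is already met when the one before it is completed fails the run):
1. the collar is turned to its locked mark, the burnisher not yet on the blank (value of joint collar above 0.98 rad and contact force between burnisher and chuck below 0.1 N), for 0.2 s.
2. the burnisher's tip presses on the seam at point 0 (within 6 mm, over 1.5 N) (horizontal distance between burnisher_tip and seam_0 below 0.006 m and contact force between burnisher and chuck above 1.5 N), for 0.12 s.
3. the burnisher's tip presses on the seam at point 1 (within 6 mm, over 1.5 N) (horizontal distance between burnisher_tip and seam_1 below 0.006 m and contact force between burnisher and chuck above 1.5 N), for 0.12 s.
4. the burnisher's tip presses on the seam at point 2 (within 6 mm, over 1.5 N) (horizontal distance between burnisher_tip and seam_2 below 0.006 m and contact force between burnisher and chuck above 1.5 N), for 0.12 s.
5. the burnisher's tip presses on the seam at point 3 (within 6 mm, over 1.5 N) (horizontal distance between burnisher_tip and seam_3 below 0.006 m and contact force between burnisher and chuck above 1.5 N), for 0.12 s.
6. the burnisher's tip presses on the seam at point 4 (within 6 mm, over 1.5 N) (horizontal distance between burnisher_tip and seam_4 below 0.006 m and contact force between burnisher and chuck above 1.5 N), for 0.12 s.
7. the burnisher's tip presses on the seam at point 5 (within 6 mm, over 1.5 N) (horizontal distance between burnisher_tip and seam_5 below 0.006 m and contact force between burnisher and chuck above 1.5 N), for 0.12 s.
8. the burnisher's tip presses on the seam at point 6 (within 6 mm, over 1.5 N) (horizontal distance between burnisher_tip and seam_6 below 0.006 m and contact force between burnisher and chuck above 1.5 N), for 0.12 s.
9. the burnisher's tip presses on the seam at point 7 (within 6 mm, over 1.5 N) (horizontal distance between burnisher_tip and seam_7 below 0.006 m and contact force between burnisher and chuck above 1.5 N), for 0.12 s.
At the end, for the whole second after the job is handed in: The collar is locked (over 0.98 rad) and the burnisher hangs at rest by its flange in a slot of the rack: its origin within 12 mm of the slot's hanging point seen from above, 94 to 106 mm above the bench, upright within 0.15 rad (value of joint collar above 0.98 rad and (horizontal distance between burnisher and slot_a below 0.012 m or horizontal distance between burnisher and slot_b below 0.012 m) and height (world z) of burnisher between 0.094 and 0.106 m and angle between burnisher's own z axis and vertical below 0.15 rad and linear speed of burnisher below 0.02 m/s); the robot touches nothing.
It fails at once if the burnisher is pressed on the blank or chuck with over 20 N (contact force between burnisher and chuck above 20 N).
It fails at once if the burnisher is dragged along the seam, more than 10 mm from its two end points, faster than 80 mm/s (contact force between burnisher and chuck above 1.5 N and linear speed of burnisher above 0.08 m/s and horizontal distance between burnisher_tip and seam_0 above 0.01 m and horizontal distance between burnisher_tip and seam_7 above 0.01 m).
It fails at once if the scraper is moved more than 20 mm, or the cup, hammer or wooden block more than 30 mm (distance of scraper from where it was at the start of the episode above 0.02 m or distance of any of gourd, mallet, offcut from where it was at the start of the episode above 0.03 m).
It also fails if it takes over 72 s, if anything falls off the work surface, if the arm or the gripper's body presses on something with over 40 N, if the wrist force passes 120 N, or if a joint passes its speed limit or range.

## Working session

There is one attempt and no reset: what is moved stays moved. The work goes in short steps, Python scripts to look and compute and a shell command to move; the robot and the scene stay as the last step left them, time stands still between calls to the robot, and variables do not carry over. Pictures are saved under pics/ and viewed, and the job is handed in when it is done.

```bash
ls; mkdir -p pics; python3 - <<'E'
from plant import *
import cv2
print(state())
for n in("scene","top"):
    cv2.imwrite(f"pics/{n}0.png",grab_frame(n)); print(camera_info(n))
E
```

```text
pics
{'time': 0.0, 'joint_pos': array([ 1.00299164e+00,  5.33916285e-02,  1.61428460e+00, -4.63844425e-05,
        1.47595157e+00, -1.19000971e-01]), 'joint_vel': array([ 2.73281866e-04, -9.62803230e-04,  6.78951536e-05,  2.40713574e-04,
        2.05668468e-03,  5.81583546e-04]), 'joint_efforts': array([ 8.36488944e-04, -3.93668997e+01, -3.70182323e+01, -1.57402803e-05,
        6.86988686e-03,  2.64104352e-05]), 'tool_pos': array([0.27086294, 0.56258282, 0.23004705]), 'tool_rot': array([ 4.56128209e-04,  8.46723847e-01,  5.32031664e-01, -9.09910197e-04]), 'contact_force': array([0.24077045, 0.47424949, 0.76721761]), 'ft_torque': array([-0.05158532, -0.01614787,  0.06650389]), 'gripper_width': 0.999888009982695}
{'vertical_fov': 44.02398662577404, 'cx': 324.3417364251612, 'cy': 238.77275818610232, 'origin': array([ 1.46108583, -0.33681192,  1.23049543]), 'rotation': array([-0.28035152,  0.75375013,  0.5602493 , -0.19845527])}
{'vertical_fov': 54.2034112407773, 'cx': 331.7382711268574, 'cy': 239.11226501946643, 'origin': array([ 0.43806176, -0.05269245,  1.15782739]), 'rotation': array([-0.0517989 ,  0.70723455, -0.70406476,  0.03780188])}
```

View pics/scene0.png

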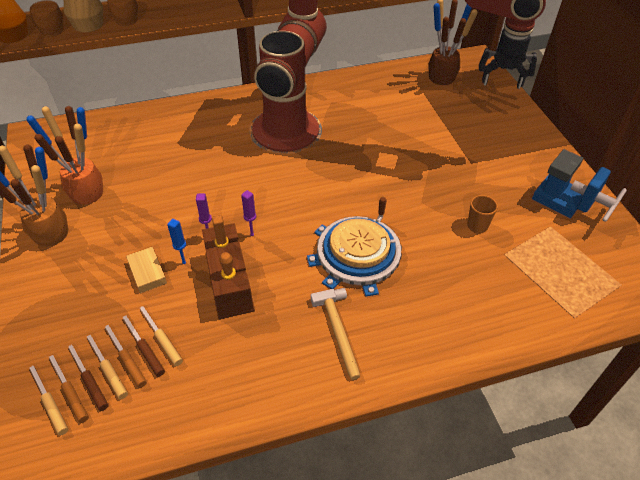

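View pics/top0.png

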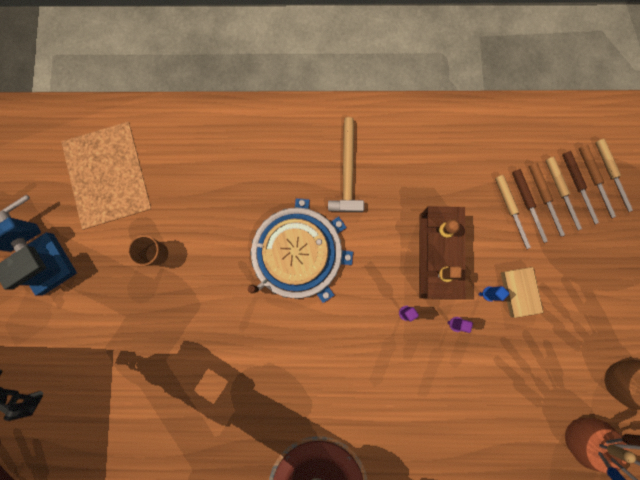

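```bash
python3 - <<'E'
import cv2
t=cv2.imread("pics/top0.png");s=cv2.imread("pics/scene0.png")
cv2.imwrite("pics/t_ch.png",cv2.resize(t[185:315,235:375],None,fx=5,fy=4.6*5/4.6*0.92,interpolation=cv2.INTER_CUBIC)[:600] if 0 else cv2.resize(t[190:310,235:375],None,fx=5,fy=5,interpolation=cv2.INTER_CUBIC))
cv2.imwrite("pics/t_ra.png",cv2.resize(t[195:340,390:550],None,fx=4,fy=4,interpolation=cv2.INTER_CUBIC))
cv2.imwrite("pics/s_ra.png",cv2.resize(s[180:325,120:300],None,fx=4,fy=4,interpolation=cv2.INTER_CUBIC))
cv2.imwrite("pics/s_ch.png",cv2.resize(s[185:315,290:430],None,fx=4,fy=4,interpolation=cv2.INTER_CUBIC))
E
```

```text
(no output)
```

View pics/t_ch.png

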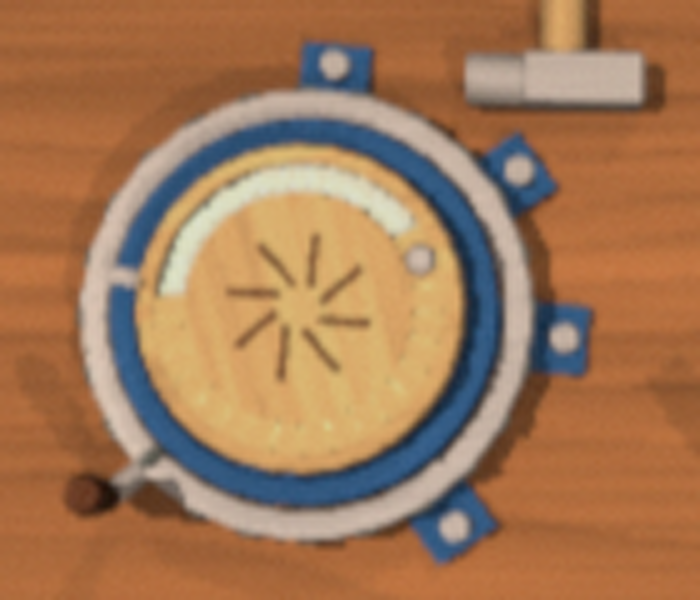

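View pics/t_ra.png

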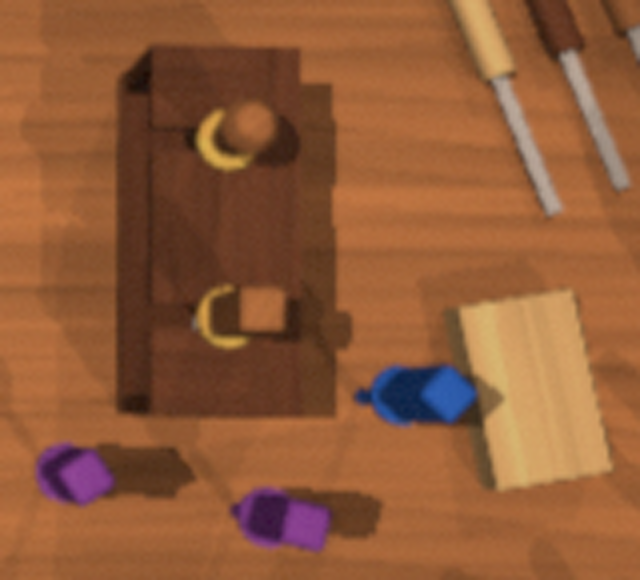

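View pics/s_ra.png

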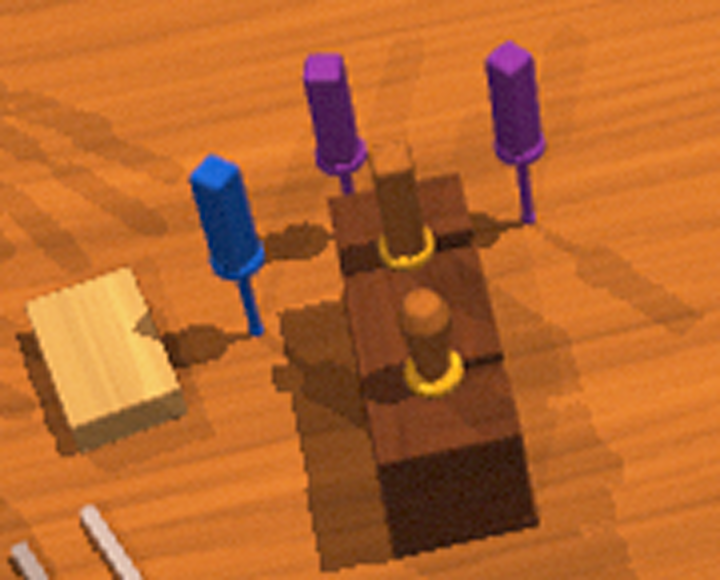

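View pics/s_ch.png

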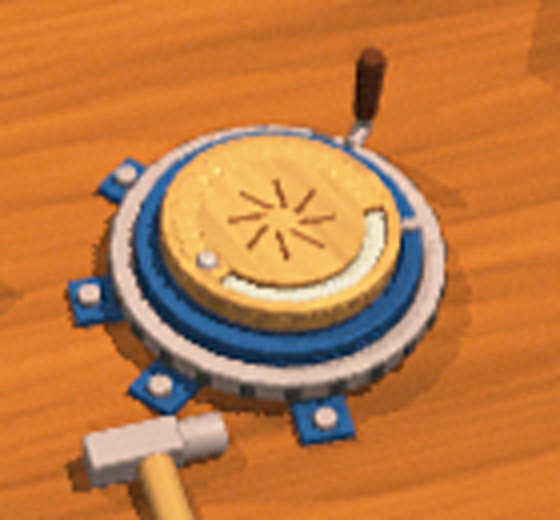

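```bash
cat > h.py <<'E'
import numpy as np,cv2
from scipy.spatial.transform import Rotation as R
from plant import *
def cam(n):
    c=camera_info(n);q=c["rotation"];return c,R.from_quat([q[1],q[2],q[3],q[0]]).as_matrix(),240/np.tan(np.radians(c["vertical_fov"]/2))
def ray(n,uv):
    c,M,f=cam(n);uv=np.atleast_2d(uv).astype(float)
    d=np.c_[(uv[:,0]-c["cx"])/f,(uv[:,1]-c["cy"])/f,np.ones(len(uv))]@M.T
    return np.array(c["origin"]),d
def onz(n,uv,z):
    o,d=ray(n,uv);return o+d*((z-o[2])/d[:,2])[:,None]
def proj(n,P):
    c,M,f=cam(n);p=(np.atleast_2d(P)-c["origin"])@M
    return np.c_[p[:,0]/p[:,2]*f+c["cx"],p[:,1]/p[:,2]*f+c["cy"]]
def tri(a,b):
    o1,d1=ray("top",a);o2,d2=ray("scene",b);d1=d1[0]/np.linalg.norm(d1);d2=d2[0]/np.linalg.norm(d2)
    t=np.linalg.lstsq(np.c_[d1,-d2],o2-o1,rcond=None)[0];p,q=o1+t[0]*d1,o2+t[1]*d2
    return (p+q)/2,np.linalg.norm(p-q)
def circ(P):
    A=np.c_[2*P[:,:2],np.ones(len(P))];x=np.linalg.lstsq(A,(P[:,:2]**2).sum(1),rcond=None)[0]
    return x[:2],np.sqrt(x[2]+x[0]**2+x[1]**2)
E
python3 - <<'E'
from h import *
for n,(x0,y0,x1,y1) in (("top",(235,190,375,310)),("scene",(290,185,430,315))):
    im=cv2.imread(f"pics/{n}0.png");hsv=cv2.cvtColor(im,cv2.COLOR_BGR2HSV)
    b=cv2.inRange(hsv,(100,100,40),(125,255,255))
    m=np.zeros_like(b);m[y0:y1,x0:x1]=b[y0:y1,x0:x1]
    # radial edges
    c0=onz(n,[[297,252]] if n=="top" else [[359,247]],0.04)[0,:2]
    m=cv2.morphologyEx(m,cv2.MORPH_CLOSE,np.ones((3,3)))
    out=[];inn=[]
    for a in np.radians(np.arange(0,360,3)):
        rr=np.arange(.06,.12,.0005)
        P=np.c_[c0[0]+rr*np.cos(a),c0[1]+rr*np.sin(a),np.full(len(rr),.04)]
        uv=proj(n,P).astype(np.float32)
        v=cv2.remap(m,uv[:,0].reshape(1,-1),uv[:,1].reshape(1,-1),cv2.INTER_LINEAR)[0]
        k=np.where(v>127)[0]
        if len(k): inn.append(P[k[0]]); 
        w=k[k<90] if len(k) else k
        if len(w): out.append(P[w[-1]])
    for nm,E in(("in",inn),("out",out)):
        E=np.array(E);k=np.ones(len(E),bool)
        for _ in range(8):
            c,r=circ(E[k]);res=abs(np.hypot(*(E[:,:2]-c).T)-r);k=res<max(.0012,1.5*np.median(res))
        print(n,nm,c,r,k.sum(),len(E))
    # seam white band
    w=cv2.inRange(hsv,(20,0,170),(60,75,255));m=np.zeros_like(w);m[y0:y1,x0:x1]=w[y0:y1,x0:x1]
    print(n,"white",cv2.connectedComponentsWithStats(m)[2].tolist())
E
```

```text
top in [0.55162707 0.05863414] 0.08164976955100657 113 118
top out [0.54980818 0.05630806] 0.09257997340749889 105 118
top white [[0, 0, 640, 480, 306899], [267, 223, 51, 26, 301]]
scene in [0.54329236 0.06009936] 0.08318117712529624 66 100
scene out [0.55453392 0.05472325] 0.09559184644578882 60 100
scene white [[0, 0, 640, 480, 307064], [346, 238, 40, 22, 136]]
```

```bash
python3 - <<'E'
from h import *
c=np.array([.5500,.0563])
im=cv2.imread("pics/top0.png");hsv=cv2.cvtColor(im,cv2.COLOR_BGR2HSV)
w=cv2.inRange(hsv,(20,0,170),(60,75,255));w[:,:235]=0;w[:,375:]=0;w[:190]=0;w[310:]=0
ys,xs=np.where(w)
P=onz("top",np.c_[xs,ys],.055)[:,:2]-c
r=np.hypot(*P.T);a=np.degrees(np.arctan2(P[:,1],P[:,0]))
print("seam r",np.median(r),np.percentile(r,[5,95]),"ang",a.min(),a.max(),(np.percentile(a,1)+np.percentile(a,99))/2, circ(P))
def dirn(px,py,z,nm):
    p=onz("top",[[px/5+235-.4,py/5+190-.4]],z)[0,:2]-c;print(nm,np.hypot(*p),np.degrees(np.arctan2(p[1],p[0])))
dirn(122,277,.042,"mark+65");dirn(420,258,.06,"rivet -83.5");dirn(90,490,.094,"lever top +125")
print("lever tri", tri([90/5+235-.4,490/5+190-.4],[370/4+290-.4,53/4+185-.4]))
print("rivet tri", tri([420/5+234.6,258/5+189.6],[207/4+289.6,259/4+184.6]))
# tools
def T(t,s,nm): print(nm,tri([t[0]/4+389.6,t[1]/4+194.6],[s[0]/4+119.6,s[1]/4+179.6]))
T((262,309),(391,153),"burn top .186"); T((250,127),(427,303),"scr top .172")
for nm,t in(("rack TL",(151,47)),("TR",(299,48)),("BR",(299,415)),("BL",(151,415))): print(nm,onz("top",[[t[0]/4+389.6,t[1]/4+194.6]],.1)[0])
for nm,t in(("TL",(118,75)),("BL",(118,412)),("TRb",(335,85)),("BRb",(335,415))): print(nm,onz("top",[[t[0]/4+389.6,t[1]/4+194.6]],.012)[0])
print("btop onz",onz("top",[[262/4+389.6,309/4+194.6]],.186))
print("bflange",onz("top",[[228/4+389.6,316/4+194.6]],.106))
for nm,t in(("purp1",(86,475)),("purp2",(305,522)),("blue",(448,393))): print(nm,onz("top",[[t[0]/4+389.6,t[1]/4+194.6]],.16)[0])
# rack edges overlay
E
```

```text
seam r 0.06234587543065922 [0.05653645 0.06733295] ang -53.39553190536642 84.11765238800415 15.844283259897779 (array([0.00459533, 0.00228516]), np.float64(0.058420002797248204))
mark+65 0.08960185006688369 80.06757562563543
rivet -83.5 0.06034585145215945 -67.67829527783138
lever top +125 0.12643768539604514 133.87661295487027
lever tri (array([0.46237695, 0.14671668, 0.10166641]), np.float64(0.001459058688219713))
rivet tri (array([ 5.72067475e-01, -1.95450798e-04,  6.60781364e-02]), np.float64(0.0007809574616396132))
burn top .186 (array([ 0.49437125, -0.2867971 ,  0.19102373]), np.float64(0.000674998385369586))
scr top .172 (array([ 0.59248779, -0.28784631,  0.16811101]), np.float64(0.0009327448868301494))
rack TL [ 0.64908515 -0.24945653  0.1       ]
TR [ 0.64866053 -0.333551    0.1       ]
BR [ 0.4409105  -0.32734871  0.1       ]
BL [ 0.44044234 -0.24529059  0.1       ]
TL [ 0.64900201 -0.24515914  0.012     ]
BL [ 0.44232524 -0.24148899  0.012     ]
TRb [ 0.64303326 -0.37828487  0.012     ]
BRb [ 0.4412706  -0.37177701  0.012     ]
btop onz [[ 0.49475292 -0.28767801  0.186     ]]
bflange [[ 0.49543303 -0.28805466  0.106     ]]
purp1 [ 0.40891639 -0.19981006  0.16      ]
purp2 [ 0.38542502 -0.31322889  0.16      ]
blue [ 0.45265248 -0.38991614  0.16      ]
```

```bash
cat >> h.py <<'E'
def st(target=None,yaw=None):
    s=state();q=s["tool_rot"];M=R.from_quat([q[1],q[2],q[3],q[0]]).as_matrix()
    print("t %.2f pos %s yaw %.1f tilt %.2f F %s w %.3f"%(s["time"],np.round(s["tool_pos"],4),np.degrees(np.arctan2(M[1,0],M[0,0])),np.degrees(np.arccos(-M[2,2])),np.round(s["contact_force"],2),s["gripper_width"]))
    if target is not None:
        rv=np.zeros(3)
        y=np.arctan2(M[1,0],M[0,0]) if yaw is None else np.radians(yaw)
        G=np.c_[[np.cos(y),np.sin(y),0],[np.sin(y),-np.cos(y),0],[0,0,-1]]
        rv=R.from_matrix(M.T@G).as_rotvec()
        print("tool delta",np.round(M.T@(np.array(target)-s["tool_pos"]),4),"rot",np.round(rv,4), "delta in goal frame",np.round(G.T@(np.array(target)-s["tool_pos"]),4))
E
python3 -c "
from h import *
st([.461,.148,.2],43.9)
print(onz('top',[[147,251]],.085))"
python3 -m inch '-.024 .029 0 0 0 0 0;-.024 .029 0 0 0 0 0;-.024 .029 0 0 0 0 0;-.024 .029 0 0 0 0 0;-.024 .029 0 0 0 0 0;-.024 .029 0 0 0 0 0;-.024 .029 0 0 0 0 0;-.024 .029 0 0 0 0 0;-.024 .029 0 0 0 0 0;-.024 .029 0 0 0 0 0'
python3 -c "
from h import *
st([.461,.148,.2],43.9)"
```

```text
t 0.10 pos [0.2709 0.5626 0.2302] yaw 64.3 tilt 0.11 F [-0.03  0.01 -0.29] w 1.001
tool delta [-0.291   0.3512  0.0307] rot [2.000e-04 1.900e-03 3.558e-01] delta in goal frame [-0.1505  0.4306  0.0302]
[[0.54564505 0.39694988 0.085     ]]
time: 0.93
tool_pos: [0.4284, 0.2193, 0.2309]
tool_rot: [-0.0, 0.847, 0.532, -0.0]
contact_force: [0.7, 0.4, 0.6]
gripper_width: 1.003
t 0.93 pos [0.4284 0.2193 0.2309] yaw 64.3 tilt 0.02 F [0.71 0.45 0.55] w 1.003
tool delta [-0.0501  0.0603  0.0309] rot [-2.000e-04  2.000e-04  3.561e-01] delta in goal frame [-0.0259  0.074   0.0309]
```

```bash

python3 -m inch '-.0255 .0305 .01 0 0 0 0;-.0255 .0305 .01 0 0 0 0;0 0 .005 0 0 .089 0.3;0 0 .005 0 0 .089 .3;0 0 0 0 0 .089 .3;0 0 0 0 0 .089 .3;0 0 0 0 0 0 .3'
python3 - <<'E'
from h import *
st([.461,.148,.2],43.9)
f=grab_frame("top");cv2.imwrite("pics/t1.png",cv2.resize(f[180:330,200:380],None,fx=4,fy=4))
f=grab_frame("scene");cv2.imwrite("pics/s1.png",cv2.resize(f[130:280,290:470],None,fx=4,fy=4))
E
```

```text
time: 1.52
tool_pos: [0.4608, 0.1483, 0.2006]
tool_rot: [-0.0, 0.928, 0.373, -0.001]
contact_force: [0.0, -0.1, -0.4]
gripper_width: 0.699
t 1.52 pos [0.4608 0.1483 0.2006] yaw 43.8 tilt 0.07 F [ 0.05 -0.14 -0.41] w 0.699
tool delta [-0.0001  0.0004  0.0006] rot [-0.0007  0.001  -0.0021] delta in goal frame [-0.0001  0.0004  0.0006]
```

View pics/s1.png

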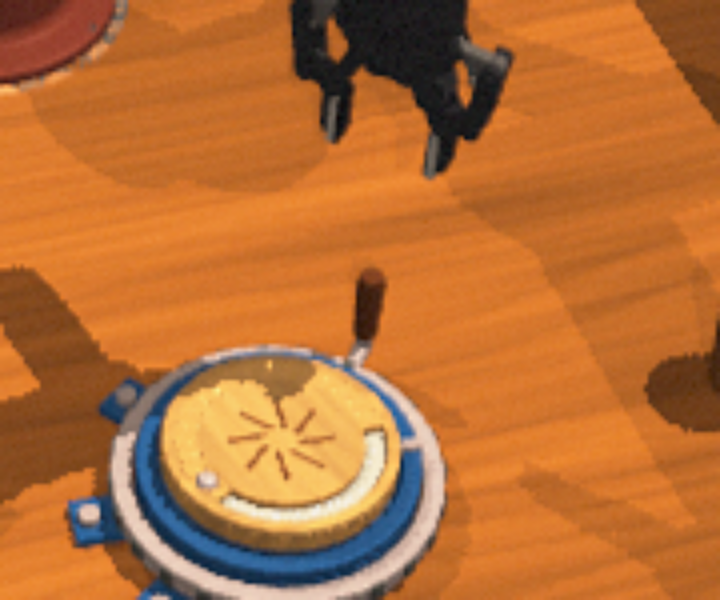

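The gripper is over the lever grip, with the jaw axis tangential to the collar. I'm lowering over the grip and closing loosely.

```bash

python3 -m inch '0 0 .035 0 0 0 .3;0 0 .035 0 0 0 .3;0 0 .035 0 0 0 .3;0 0 .03 0 0 0 .3;0 0 0 0 0 0 .45;0 0 0 0 0 0 .6;0 0 0 0 0 0 .65'
python3 - <<'E'
from h import *
st([.461,.148,.065],43.9)
f=grab_frame("top");cv2.imwrite("pics/t2.png",cv2.resize(f[180:330,200:380],None,fx=4,fy=4))
f=grab_frame("scene");cv2.imwrite("pics/s2.png",cv2.resize(f[130:280,290:470],None,fx=4,fy=4))
E
```

```text
time: 2.2
tool_pos: [0.4624, 0.1489, 0.0682]
tool_rot: [0.0, 0.927, 0.374, 0.001]
contact_force: [-0.3, 0.2, 0.3]
gripper_width: 0.354
t 2.20 pos [0.4624 0.1489 0.0682] yaw 43.9 tilt 0.15 F [-0.27  0.2   0.26] w 0.354
tool delta [-0.0017 -0.0003  0.0032] rot [ 0.0014 -0.0021  0.0008] delta in goal frame [-0.0017 -0.0003  0.0032]
```

View pics/s2.png

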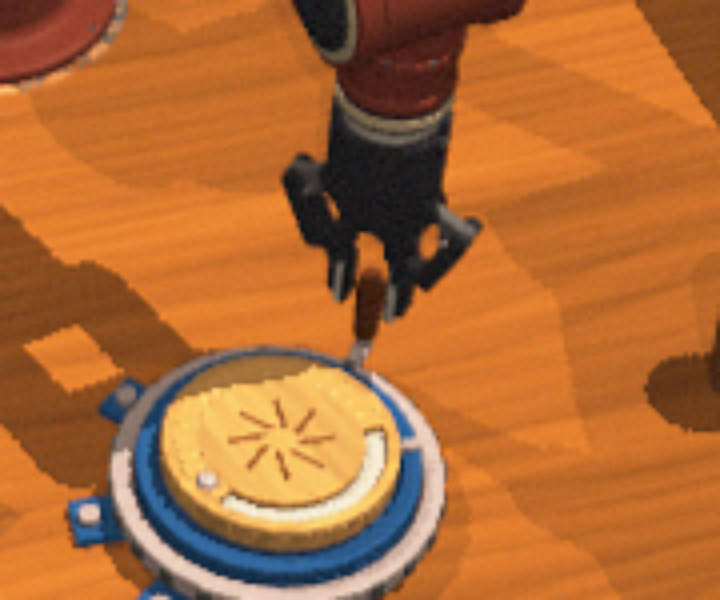

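View pics/t2.png

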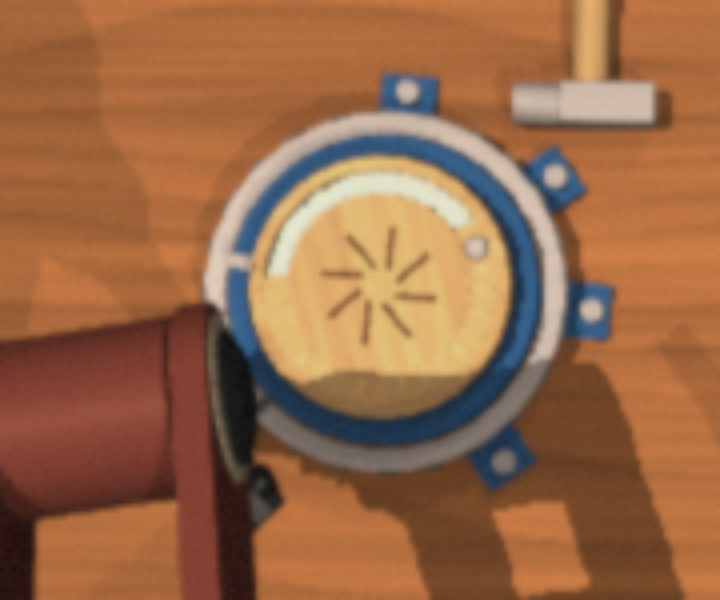

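```bash

python3 -m inch '.0055 .0001 0 0 0 .0436 .65;.0056 .0001 0 0 0 .0436 .65;.0056 .0001 0 0 0 .0436 .65;.0056 .0001 0 0 0 .0436 .65;.0056 .0001 0 0 0 .0436 .65;.0056 .0001 0 0 0 .0436 .65;.0056 .0001 0 0 0 .0436 .65;.0056 .0001 0 0 0 .0436 .65;.0056 .0001 0 0 0 .0436 .65;.0056 .0001 0 0 0 .0436 .65'
python3 -m inch '.0056 .0001 0 0 0 .0436 .65;.0056 .0001 0 0 0 .0436 .65;.0056 .0001 0 0 0 .0436 .65;.0056 .0001 0 0 0 .0436 .65;.0056 .0001 0 0 0 .0436 .65;.0056 .0001 0 0 0 .0436 .65;.0056 .0001 0 0 0 .0436 .65;.0056 .0001 0 0 0 .0436 .65;.0056 .0001 0 0 0 .0436 .65;.0056 .0001 0 0 0 .0436 .65'
python3 - <<'E'
from h import *
st()
p=state()["tool_pos"][:2]-[.55,.0563];print(np.hypot(*p),np.degrees(np.arctan2(p[1],p[0])))
E
```

```text
time: 3.13
tool_pos: [0.5095, 0.1774, 0.0687]
tool_rot: [0.001, 0.987, 0.164, 0.001]
contact_force: [-3.7, -2.5, 1.9]
gripper_width: 0.35
time: 3.97
tool_pos: [0.5641, 0.1839, 0.0684]
tool_rot: [0.0, 0.999, -0.054, 0.0]
contact_force: [-3.8, -1.9, 1.3]
gripper_width: 0.352
t 3.97 pos [0.5641 0.1839 0.0684] yaw -6.2 tilt 0.04 F [-3.76 -1.88  1.25] w 0.352
0.12838638386923892 83.68032907364469
```

Pushing at about 4 N. I'll continue in small steps until the force shows the stop.

```bash

python3 -m inch '.0056 .0001 0 0 0 .0436 .65;.0056 .0001 0 0 0 .0436 .65;.003 .0001 0 0 0 .02 .65'
python3 -m inch '.002 .0001 0 0 0 .01 .65'
python3 -m inch '.002 .0001 0 0 0 .01 .65'
python3 - <<'E'
from h import *
st()
p=state()["tool_pos"][:2]-[.55,.0563];print(np.hypot(*p),np.degrees(np.arctan2(p[1],p[0])))
E
```

```text
time: 4.22
tool_pos: [0.5773, 0.1818, 0.0682]
tool_rot: [0.0, 0.994, -0.107, -0.001]
contact_force: [-13.2, 0.2, 10.0]
gripper_width: 0.351
time: 4.3
tool_pos: [0.5773, 0.1817, 0.068]
tool_rot: [0.0, 0.994, -0.111, -0.004]
contact_force: [-18.0, -1.3, 12.9]
gripper_width: 0.349
time: 4.38
tool_pos: [0.5773, 0.1815, 0.068]
tool_rot: [0.0, 0.993, -0.116, -0.006]
contact_force: [-24.1, 0.4, 15.6]
gripper_width: 0.351
t 4.38 pos [0.5773 0.1815 0.068 ] yaw -13.3 tilt 0.72 F [-24.07   0.44  15.65] w 0.351
0.12813338885650988 77.70082305040465
```

Hard stop reached (24 N, no further motion). Backing off and lifting.

```bash

python3 -m inch '-.004 0 0 0 0 0 .6;-.006 0 0 0 0 0 .5;0 0 0 0 0 0 .3;0 0 -.02 0 0 0 .3;0 0 -.035 0 0 0 .3;0 0 -.035 0 0 0 .3;0 0 -.04 0 0 0 .3;0 0 -.04 0 0 0 .3;0 0 0 0 0 0 .3'
python3 - <<'E'
from h import *
st([.4950,-.2873,.30],90)
f=grab_frame("top");cv2.imwrite("pics/t3.png",cv2.resize(f[180:330,200:380],None,fx=4,fy=4))
f=grab_frame("scene");cv2.imwrite("pics/s3.png",cv2.resize(f[130:280,290:470],None,fx=4,fy=4))
E
```

```text
time: 5.13
tool_pos: [0.5767, 0.184, 0.2486]
tool_rot: [-0.003, 0.993, -0.116, 0.009]
contact_force: [1.9, 0.8, 1.8]
gripper_width: 0.699
t 5.13 pos [0.5767 0.184  0.2486] yaw -13.3 tilt 1.11 F [1.92 0.8  1.76] w 0.699
tool delta [ 0.0302  0.477  -0.0546] rot [ 0.0104 -0.0196 -1.8036] delta in goal frame [-0.4713 -0.0817 -0.0514]
```

View pics/s3.png

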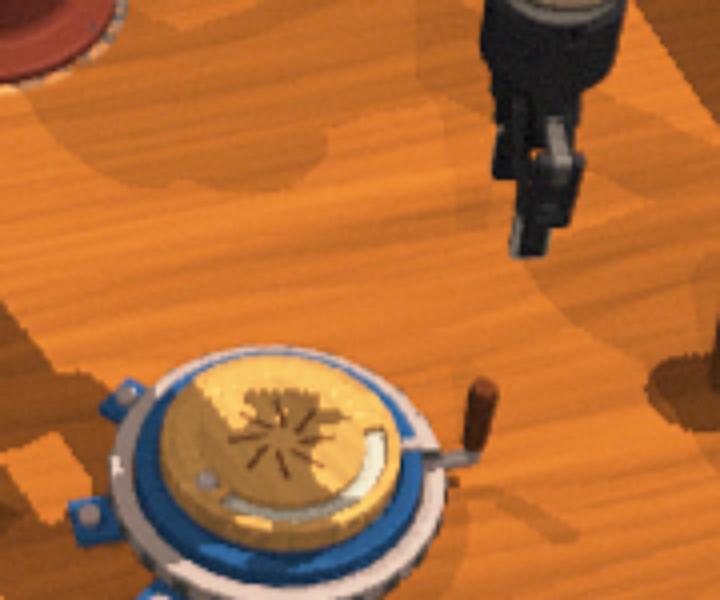

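View pics/t3.png

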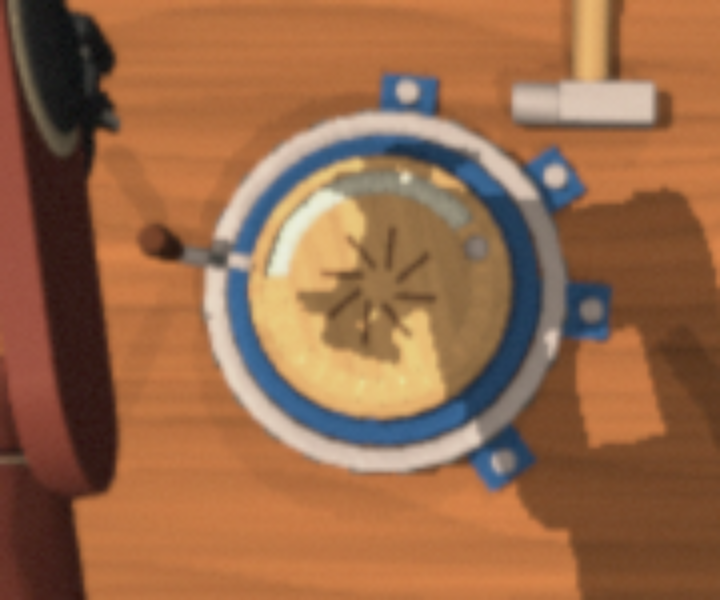

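```bash

python3 -m inch '0 0 0 .01 -.02 -.1 .3;0 0 0 0 0 -.107 .3;0 0 0 0 0 0 .3'
python3 - <<'E'
from h import *
st([.4950,-.2875,.24],-1.5)
E
```

```text
time: 5.48
tool_pos: [0.571, 0.1828, 0.2342]
tool_rot: [-0.006, 1.0, -0.012, -0.01]
contact_force: [-0.4, -0.0, -0.4]
gripper_width: 0.701
t 5.48 pos [0.571  0.1828 0.2342] yaw -1.4 tilt 1.39 F [-0.42 -0.01 -0.38] w 0.701
tool delta [-0.0646  0.4719 -0.0103] rot [-0.0124  0.0209  0.0015] delta in goal frame [-0.0637  0.4721 -0.0058]
```

```bash

python3 -m inch '0 0 0 -.0124 .0209 .0015 .3;-.0055 .0393 0 0 0 0 .3;-.0055 .0393 0 0 0 0 .3;-.0055 .0393 0 0 0 0 .3;-.0055 .0393 0 0 0 0 .3;-.0055 .0393 0 0 0 0 .3;-.0055 .0393 0 0 0 0 .3;-.0055 .0393 0 0 0 0 .3;-.0055 .0393 0 0 0 0 .3;-.0055 .0393 0 0 0 0 .3'
python3 - <<'E'
from h import *
st([.4950,-.2875,.24],-1.5)
E
```

```text
time: 6.32
tool_pos: [0.5114, -0.1706, 0.2352]
tool_rot: [0.0, 1.0, -0.015, 0.001]
contact_force: [0.4, 0.4, -0.2]
gripper_width: 0.701
t 6.32 pos [ 0.5114 -0.1706  0.2352] yaw -1.7 tilt 0.15 F [ 0.4   0.35 -0.2 ] w 0.701
tool delta [-0.0129  0.1174 -0.0049] rot [ 0.     -0.0025 -0.0038] delta in goal frame [-0.0134  0.1173 -0.0048]
```

```bash

python3 -m inch '-.0044 .039 -.002 0 0 -.003 .3;-.0044 .039 0 0 0 0 .3;-.0044 .036 0 0 0 0 .3;0 0 0 0 0 0 .3;0 0 0 0 0 0 .3'
python3 - <<'E'
from h import *
st([.4950,-.2875,.131],-1.5)
f=grab_frame("top");cv2.imwrite("pics/t4.png",cv2.resize(f[180:330,380:560],None,fx=4,fy=4))
f=grab_frame("scene");cv2.imwrite("pics/s4.png",cv2.resize(f[150:300,140:320],None,fx=4,fy=4))
E
```

```text
time: 6.73
tool_pos: [0.4955, -0.2839, 0.2368]
tool_rot: [-0.001, 1.0, -0.015, 0.001]
contact_force: [0.6, -0.4, -0.2]
gripper_width: 0.7
t 6.73 pos [ 0.4955 -0.2839  0.2368] yaw -1.7 tilt 0.11 F [ 0.61 -0.37 -0.19] w 0.700
tool delta [-0.0005  0.0037  0.1058] rot [-0.001  -0.0016 -0.0036] delta in goal frame [-0.0004  0.0036  0.1058]
```

View pics/s4.png

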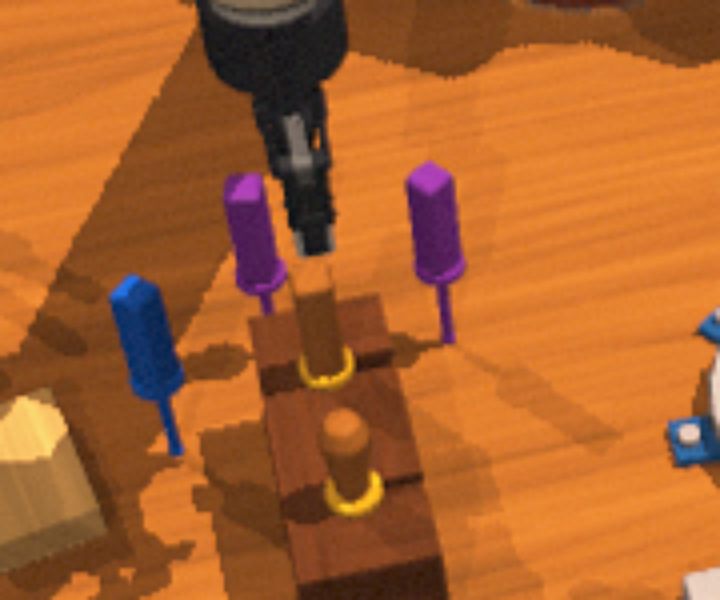

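```bash

python3 -m inch '0 .0035 .03 0 0 -.003 .3;0 0 .03 0 0 0 .3;0 0 .025 0 0 0 .3;0 0 .02 0 0 0 .3;0 0 0 0 0 0 .3'
python3 - <<'E'
from h import *
st([.4950,-.2875,.131],-1.5)
E
```

```text
time: 7.25
tool_pos: [0.494, -0.2823, 0.1271]
tool_rot: [-0.003, 1.0, -0.01, -0.003]
contact_force: [-1.3, 0.0, -1.2]
gripper_width: 0.696
t 7.25 pos [ 0.494  -0.2823  0.1271] yaw -1.2 tilt 0.47 F [-1.28  0.01 -1.23] w 0.696
tool delta [ 0.0011  0.0052 -0.004 ] rot [-0.0063  0.0052  0.0061] delta in goal frame [ 0.0011  0.0052 -0.0039]
```

```bash

python3 -m inch '0 0 0 0 0 0 .3;0 0 0 0 0 0 .3'
python3 - <<'E'
from h import *
st([.4950,-.2875,.131],-1.5)
E
```

```text
time: 7.42
tool_pos: [0.4975, -0.2858, 0.1344]
tool_rot: [0.0, 1.0, -0.01, 0.002]
contact_force: [-0.1, 0.4, 1.1]
gripper_width: 0.7
t 7.42 pos [ 0.4975 -0.2858  0.1344] yaw -1.2 tilt 0.26 F [-0.09  0.42  1.06] w 0.700
tool delta [-0.0025  0.0018  0.0034] rot [ 0.0008 -0.0045  0.0056] delta in goal frame [-0.0025  0.0018  0.0034]
```

```bash

python3 -m inch '0 0 0 0 0 0 .3;0 0 0 0 0 0 .3;0 0 0 0 0 0 .3;0 0 0 0 0 0 .3'
python3 - <<'E'
from h import *
st([.4950,-.2875,.131],-1.5)
E
```

```text
time: 7.75
tool_pos: [0.497, -0.2865, 0.1339]
tool_rot: [0.0, 1.0, -0.011, 0.002]
contact_force: [-0.1, -0.4, -0.3]
gripper_width: 0.702
t 7.75 pos [ 0.497  -0.2865  0.1339] yaw -1.2 tilt 0.24 F [-0.14 -0.41 -0.32] w 0.702
tool delta [-0.0019  0.001   0.0029] rot [ 0.0005 -0.0041  0.0044] delta in goal frame [-0.0019  0.001   0.0029]
```

```bash

python3 -m inch '-.002 .001 .002 0 -.004 .004 .3;0 0 0 0 0 0 .5;0 0 0 0 0 0 .7;0 0 0 0 0 0 1;0 0 0 0 0 0 1;0 0 0 0 0 0 1;0 0 0 0 0 0 1;0 0 0 0 0 0 1'
python3 - <<'E'
from h import *
st([.4950,-.2875,.131],-1.5);print(state()["ft_torque"])
f=grab_frame("scene");cv2.imwrite("pics/s5.png",cv2.resize(f[150:300,140:320],None,fx=4,fy=4))
E
```

```text
time: 8.42
tool_pos: [0.4945, -0.2872, 0.1308]
tool_rot: [-0.0, 1.0, -0.013, -0.001]
contact_force: [0.1, -0.0, -0.4]
gripper_width: 0.269
t 8.42 pos [ 0.4945 -0.2872  0.1308] yaw -1.5 tilt 0.08 F [ 0.14 -0.   -0.38] w 0.269
tool delta [ 0.0005  0.0003 -0.0002] rot [-0.0005  0.0013  0.0005] delta in goal frame [ 0.0005  0.0003 -0.0002]
[-0.05149311  0.00490929 -0.05083918]
```

View pics/s5.png

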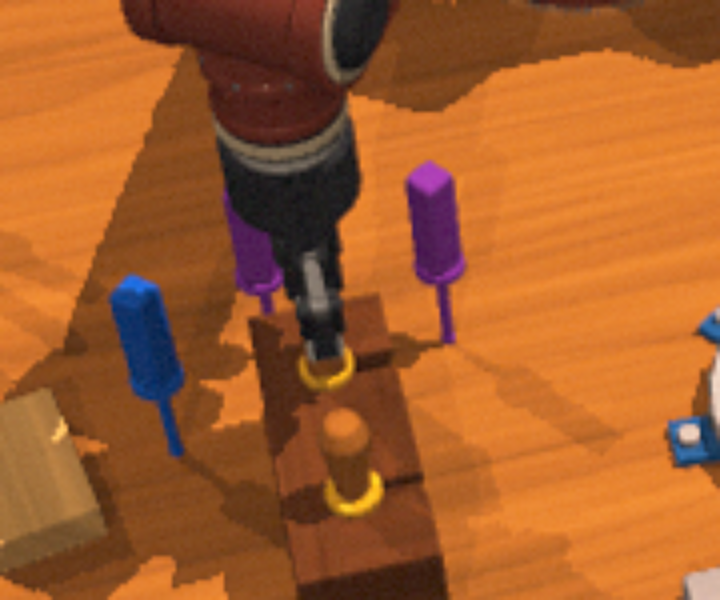

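```bash

python3 -m inch '0 0 -.003 0 0 0 1;0 0 -.008 0 0 0 1;0 0 -.016 0 0 0 1;0 0 -.025 0 0 0 1;0 0 -.03 0 0 0 1;0 0 -.025 0 0 0 1;0 0 -.016 0 0 0 1;0 0 -.008 0 0 0 1;0 0 -.003 0 0 0 1;0 0 0 0 0 0 1'
python3 - <<'E'
from h import *
st();print(state()["ft_torque"])
f=grab_frame("scene");cv2.imwrite("pics/s6.png",cv2.resize(f[120:270,140:320],None,fx=4,fy=4))
c=np.array([.5498,.0563])
for n,box in(("top",(235,190,375,310)),("scene",(290,185,430,315))):
  im=cv2.imread(f"pics/{n}0.png").astype(int)
  for z in (.052,.058):
    print(n,z)
    for A in range(-45,85,10):
      ra=[]
      for a in np.radians(np.arange(A-4,A+5,2)):
        rr=np.arange(.044,.080,.0005)
        uv=proj(n,np.c_[c[0]+rr*np.cos(a),c[1]+rr*np.sin(a),np.full(len(rr),z)]).astype(np.float32)
        v=cv2.remap(im[:,:,0].astype(np.float32),uv[:,0].reshape(1,-1),uv[:,1].reshape(1,-1),cv2.INTER_LINEAR)[0]
        k=v>(v.max()+np.median(v[:8]))/2
        k&=(rr<.074)
        ra.append([rr[k].min(),rr[k].max()])
      print(A,np.round(np.median(ra,0)*1e3,1),end="; ")
    print()
E
```

```text
time: 9.3
tool_pos: [0.4947, -0.2872, 0.2652]
tool_rot: [-0.0, 1.0, -0.013, -0.0]
contact_force: [-0.0, -0.1, -2.8]
gripper_width: 0.271
t 9.30 pos [ 0.4947 -0.2872  0.2652] yaw -1.5 tilt 0.05 F [-0.02 -0.1  -2.82] w 0.271
[-0.06611431 -0.01328426  0.0058846 ]
top 0.052
-45 [55.  67.5]; -35 [55.5 67. ]; -25 [55.5 67.5]; -15 [55.5 68. ]; -5 [56.  68.5]; 5 [56.5 68.5]; 15 [56.5 68.5]; 25 [57.5 68. ]; 35 [57.5 68.5]; 45 [57.5 68. ]; 55 [58. 69.]; 65 [57.5 68. ]; 75 [57.5 67.5]; 
top 0.058
-45 [54.5 67. ]; -35 [55.5 66.5]; -25 [55. 67.]; -15 [55. 67.]; -5 [55.  67.5]; 5 [55.5 67.5]; 15 [55.5 67.5]; 25 [56.  66.5]; 35 [56. 67.]; 45 [56.5 66.5]; 55 [57.  67.5]; 65 [56.5 66.5]; 75 [56.5 66.5]; 
scene 0.052
-45 [51. 60.]; -35 [52.  60.5]; -25 [51.  60.5]; -15 [51.5 60. ]; -5 [51.5 61. ]; 5 [52.5 62. ]; 15 [53.5 62.5]; 25 [55. 64.]; 35 [55. 65.]; 45 [55.5 66. ]; 55 [56. 67.]; 65 [55.5 67.5]; 75 [57.  67.5]; 
scene 0.058
-45 [56.5 63.5]; -35 [57. 64.]; -25 [56.  64.5]; -15 [57.  64.5]; -5 [56.5 65. ]; 5 [57.5 65.5]; 15 [57.5 66.5]; 25 [58.  67.5]; 35 [57.5 67.5]; 45 [57.  67.5]; 55 [56.  67.5]; 65 [56.5 67. ]; 75 [56.5 66.5];
```

View pics/s6.png

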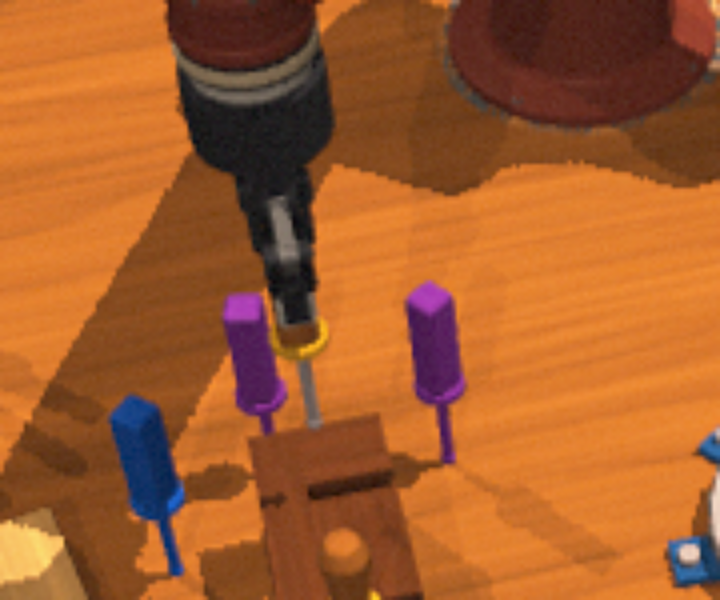

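```bash

python3 -m inch '.0035 -.012 0 0 0 0 1;.007 -.024 0 0 0 0 1;.0105 -.036 0 0 0 0 1;.0114 -.039 0 0 0 0 1;.0114 -.039 0 0 0 0 1;.0114 -.039 0 0 0 0 1;.0114 -.039 0 0 0 0 1;.0105 -.036 0 0 0 0 1;.007 -.024 0 0 0 0 1;.0035 -.0114 0 0 0 0 1'
python3 -m inch '0 0 .008 0 0 0 1;0 0 .02 0 0 0 1;0 0 .02 0 0 0 1;0 0 .015 0 0 0 1;0 0 .006 0 0 0 1;0 0 0 0 0 0 1;0 0 0 0 0 0 1;0 0 0 0 0 0 1;0 0 0 0 0 0 1'
python3 - <<'E'
from h import *
st([.5901,.0099,.185],-1.5);print(state()["ft_torque"])
f=grab_frame("top");cv2.imwrite("pics/t7.png",cv2.resize(f[180:330,220:400],None,fx=4,fy=4))
f=grab_frame("scene");cv2.imwrite("pics/s7.png",cv2.resize(f[150:300,270:450],None,fx=4,fy=4))
E
```

```text
time: 10.18
tool_pos: [0.5895, 0.0141, 0.2629]
tool_rot: [-0.001, 1.0, -0.011, -0.002]
contact_force: [0.1, -0.9, -2.1]
gripper_width: 0.273
time: 10.93
tool_pos: [0.5906, 0.0095, 0.1975]
tool_rot: [-0.0, 1.0, -0.013, 0.001]
contact_force: [-0.4, -0.3, -1.3]
gripper_width: 0.276
t 10.93 pos [0.5906 0.0095 0.1975] yaw -1.5 tilt 0.07 F [-0.38 -0.28 -1.32] w 0.276
tool delta [-0.0006 -0.0004  0.0125] rot [-0.0002 -0.0013  0.0001] delta in goal frame [-0.0005 -0.0004  0.0125]
[-0.04267402 -0.04183615  0.0127481 ]
```

View pics/s7.png

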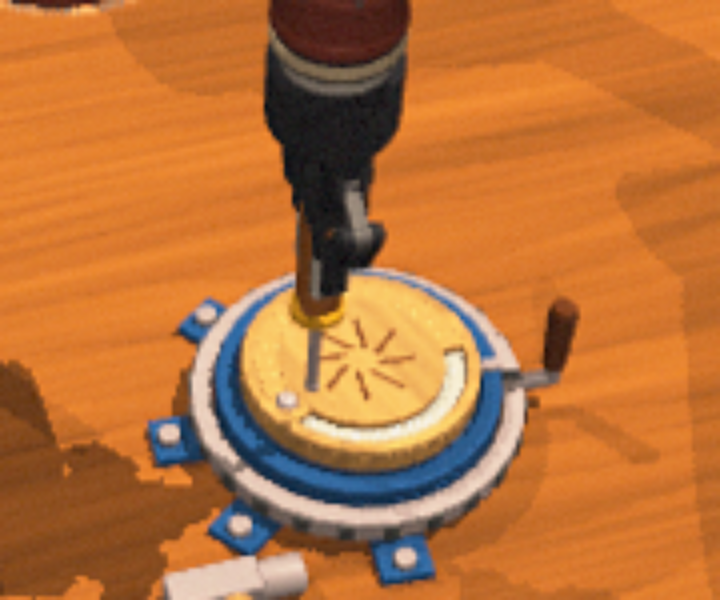

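View pics/t7.png

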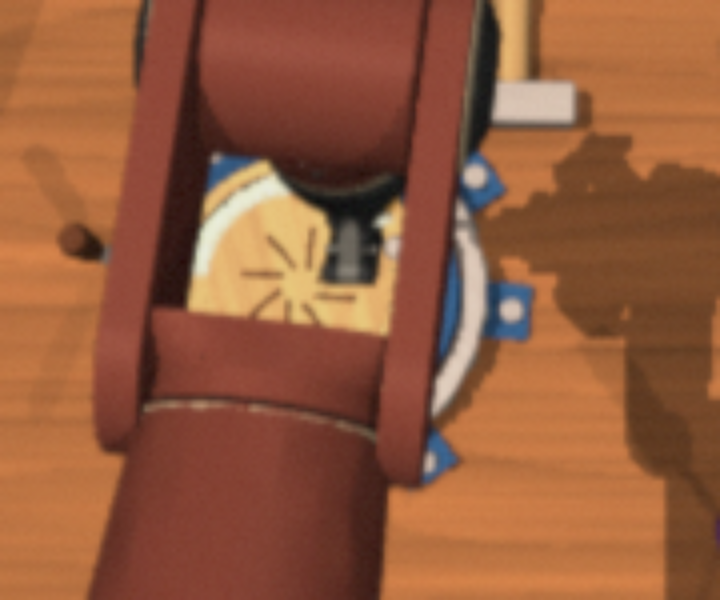

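```bash

python3 - <<'E'
from h import *
st()
p=state()["tool_pos"];
for d in (0,.002,-.002):
  for z in (.005,):
    P=[[p[0],p[1]+d-.0007,p[2]-.1058],[p[0],p[1]+d-.0007,p[2]-.0308]]
    print(d,((proj("scene",P)-[270,150])*4+2).round(1))
f=cv2.resize(grab_frame("scene")[215:265,325:375],None,fx=12,fy=12,interpolation=cv2.INTER_CUBIC)
cv2.imwrite("pics/s8.png",f)
print(((proj("scene",[P[0]])-[325,215])*12+6))
E
```

```text
t 11.03 pos [0.5905 0.0097 0.1972] yaw -1.5 tilt 0.05 F [-0.08  0.1  -1.71] w 0.273
0 [[312.8 392.4]
 [318.5 312.7]]
0.002 [[315.9 391.7]
 [321.7 312. ]]
-0.002 [[309.8 393.1]
 [315.3 313.4]]
[[269.29325693 399.27604793]]
```

View pics/s8.png

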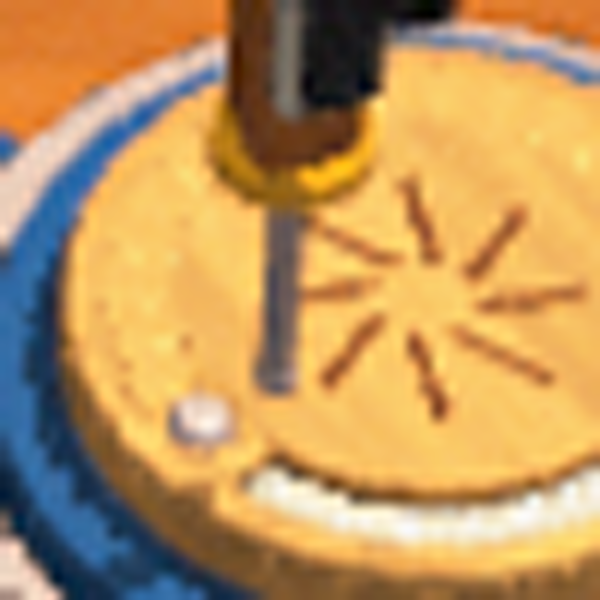

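```bash

python3 -m inch '-.0004 0 .004 0 0 0 1;0 0 .008 0 0 0 1;0 0 .008 0 0 0 1;0 0 .005 0 0 0 1;0 0 .002 0 0 0 1;0 0 .001 0 0 0 1;0 0 0 0 0 0 1'
python3 -m inch '0 0 .001 0 0 0 1;0 0 .001 0 0 0 1;0 0 .001 0 0 0 1'
python3 -c "
from h import *
st([.5901,.0099,.16],-1.5)"
```

```text
time: 11.67
tool_pos: [0.5892, 0.0099, 0.1674]
tool_rot: [-0.0, 1.0, -0.013, -0.001]
contact_force: [-0.2, -1.4, -2.3]
gripper_width: 0.277
time: 11.92
tool_pos: [0.5897, 0.0099, 0.1653]
tool_rot: [-0.0, 1.0, -0.013, -0.0]
contact_force: [0.4, 0.4, -1.3]
gripper_width: 0.271
t 11.92 pos [0.5897 0.0099 0.1653] yaw -1.5 tilt 0.04 F [ 0.44  0.45 -1.29] w 0.271
tool delta [ 0.0004 -0.      0.0053] rot [-0.0005  0.0005  0.0005] delta in goal frame [ 0.0004 -0.      0.0053]
```

Tip at about 59.5 mm. Stepping down in 2 mm calls.

```bash

python3 -m inch '.0003 0 .001 0 0 0 1;0 0 .001 0 0 0 1;0 0 0 0 0 0 1'
```

```text
time: 12.17
tool_pos: [0.5896, 0.0099, 0.1627]
tool_rot: [-0.0, 1.0, -0.013, -0.001]
contact_force: [-0.5, -0.2, -2.0]
gripper_width: 0.275
```

```bash

python3 -m inch '0 0 .001 0 0 0 1;0 0 .001 0 0 0 1;0 0 0 0 0 0 1'
```

```text
time: 12.42
tool_pos: [0.5896, 0.0099, 0.1606]
tool_rot: [-0.0, 1.0, -0.013, -0.001]
contact_force: [-0.7, -0.3, -1.0]
gripper_width: 0.275
```

```bash

python3 -m inch '0 0 .001 0 0 0 1;0 0 .001 0 0 0 1;0 0 0 0 0 0 1'
```

```text
time: 12.67
tool_pos: [0.5898, 0.0098, 0.1591]
tool_rot: [-0.0, 1.0, -0.013, -0.0]
contact_force: [0.1, 0.2, -0.4]
gripper_width: 0.275
```

```bash

python3 -m inch '0 0 .001 0 0 0 1;0 0 .001 0 0 0 1;0 0 0 0 0 0 1'
```

```text
time: 12.92
tool_pos: [0.59, 0.0098, 0.1576]
tool_rot: [-0.0, 1.0, -0.013, -0.0]
contact_force: [-1.4, -0.7, 3.2]
gripper_width: 0.274
```

```bash

python3 - <<'E'
from h import *
st()
f=cv2.resize(grab_frame("scene")[215:265,325:395],None,fx=10,fy=10,interpolation=cv2.INTER_CUBIC)
cv2.imwrite("pics/s9.png",f)
c=np.array([.5498,.0563]);A=np.degrees(np.arctan2(state()["tool_pos"][1]-.0007-c[1],state()["tool_pos"][0]-c[0]));print(A,np.hypot(*(state()["tool_pos"][:2]-[0,.0007]-c)))
E
```

```text
t 12.92 pos [0.59   0.0098 0.1576] yaw -1.5 tilt 0.04 F [-1.39 -0.74  3.2 ] w 0.274
-49.54908451610671 0.06198875839173731
```

View pics/s9.png

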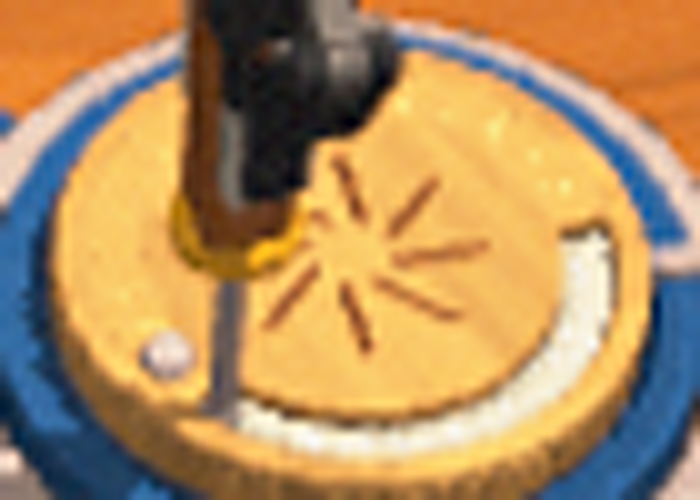

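```bash

python3 - <<'E'
import numpy as np
y=np.radians(-1.5);X=np.array([np.cos(y),np.sin(y)]);Y=np.array([np.sin(y),-np.cos(y)])
a=np.radians(-49.5+np.arange(0,57)*2.31);P=.062*np.c_[np.cos(a),np.sin(a)]
T=np.c_[P@X,P@Y]*1e4;T=np.round(T-T[0]).astype(int);D=np.diff(T,axis=0)
for k in range(0,56,5): print(k,"%.1f"%np.degrees(a[k]),D[k:k+5].tolist())
E
```

```text
0 -49.5 [[18, -17], [18, -18], [17, -18], [16, -20], [15, -19]]
5 -38.0 [[14, -21], [14, -21], [13, -21], [12, -22], [11, -23]]
10 -26.4 [[10, -23], [9, -23], [8, -23], [7, -24], [6, -25]]
15 -14.9 [[6, -24], [4, -25], [3, -24], [3, -25], [1, -25]]
20 -3.3 [[0, -25], [-1, -25], [-1, -25], [-3, -25], [-4, -25]]
25 8.2 [[-5, -24], [-5, -25], [-7, -24], [-8, -23], [-8, -24]]
30 19.8 [[-10, -23], [-10, -23], [-12, -22], [-12, -22], [-13, -21]]
35 31.4 [[-14, -21], [-15, -20], [-15, -19], [-17, -19], [-17, -19]]
40 42.9 [[-18, -17], [-18, -17], [-19, -16], [-20, -15], [-21, -14]]
45 54.5 [[-21, -14], [-21, -13], [-22, -12], [-23, -11], [-23, -10]]
50 66.0 [[-23, -9], [-24, -8], [-23, -7], [-25, -6], [-24, -5]]
55 77.5 [[-25, -5]]
```

```bash

python3 -m inch '.0019 -.0017 0 0 0 0 1;.0018 -.0017 0 0 0 0 1'
python3 -c "
from h import *
st()"
```

```text
time: 13.13
tool_pos: [0.5931, 0.0125, 0.1572]
tool_rot: [0.001, 1.0, -0.013, -0.001]
contact_force: [-3.1, -3.0, 4.6]
gripper_width: 0.274
t 13.13 pos [0.5931 0.0125 0.1572] yaw -1.5 tilt 0.17 F [-3.12 -2.99  4.56] w 0.274
```

```bash

python3 -m inch '.0017 -.0018 -.0001 0 0 0 1;.0016 -.002 -.0001 0 0 0 1;.0015 -.0019 -.0001 0 0 0 1'
python3 -c "
from h import *
c=np.array([.5498,.0570])
p=state()['tool_pos'][:2]-c;print(np.hypot(*p),np.degrees(np.arctan2(p[1],p[0])))
st()"
```

```text
time: 13.38
tool_pos: [0.5987, 0.0186, 0.1573]
tool_rot: [0.0, 1.0, -0.013, -0.001]
contact_force: [-2.0, -3.3, 3.4]
gripper_width: 0.27
0.06215403287309461 -38.17865638028208
t 13.38 pos [0.5987 0.0186 0.1573] yaw -1.5 tilt 0.07 F [-2.05 -3.32  3.38] w 0.270
```

```bash

cat > c.py <<'E'
from h import *
s=state();p=s['tool_pos'][:2]-[.5498,.0570];a=np.arctan2(p[1],p[0]);F=s["contact_force"]
print("r %.2fmm ang %.1f Frad %.2f Ftan %.2f N %.2f"%(np.hypot(*p)*1e3,np.degrees(a),F[0]*np.cos(a)+F[1]*np.sin(a),-F[0]*np.sin(a)+F[1]*np.cos(a),F[2]+1.5))
E
python3 -m inch '.0014 -.0021 -.0001 0 0 0 1;.0014 -.0021 0 0 0 0 1;.0013 -.0021 -.0001 0 0 0 1;.0012 -.0022 0 0 0 0 1;.0011 -.0023 0 0 0 0 1'
python3 c.py
```

```text
time: 13.8
tool_pos: [0.6054, 0.0296, 0.1574]
tool_rot: [-0.0, 1.0, -0.013, -0.0]
contact_force: [-1.5, -3.7, 2.7]
gripper_width: 0.273
r 61.98mm ang -26.2 Frad 0.31 Ftan -3.93 N 4.17
```

```bash

python3 -m inch '.001 -.0023 0 0 0 0 1;.0009 -.0023 .0001 0 0 0 1;.0008 -.0023 0 0 0 0 1;.0007 -.0024 0 0 0 0 1;.0006 -.0025 .0001 0 0 0 1'
python3 c.py
```

```text
time: 14.22
tool_pos: [0.6097, 0.0413, 0.1573]
tool_rot: [-0.0, 1.0, -0.013, -0.0]
contact_force: [-1.1, -2.3, 3.8]
gripper_width: 0.275
r 61.88mm ang -14.7 Frad -0.43 Ftan -2.54 N 5.25
```

```bash

python3 -m inch '.0006 -.0024 0 0 0 0 1;.0004 -.0025 0 0 0 0 1;.0003 -.0024 0 0 0 0 1;.0003 -.0025 0 0 0 0 1;.0001 -.0025 0 0 0 0 1'
python3 c.py
```

```text
time: 14.63
tool_pos: [0.6116, 0.0536, 0.1572]
tool_rot: [-0.0, 1.0, -0.013, -0.0]
contact_force: [0.2, -2.2, 2.2]
gripper_width: 0.274
r 61.86mm ang -3.1 Frad 0.30 Ftan -2.23 N 3.68
```

```bash

python3 -m inch '0 -.0025 .0002 0 0 0 1;-.0001 -.0025 .0001 0 0 0 1;-.0001 -.0025 .0002 0 0 0 1;-.0003 -.0025 .0001 0 0 0 1;-.0004 -.0025 .0001 0 0 0 1'
python3 c.py
```

```text
time: 15.05
tool_pos: [0.611, 0.0661, 0.1566]
tool_rot: [-0.0, 1.0, -0.013, -0.0]
contact_force: [1.2, -3.0, 2.9]
gripper_width: 0.273
r 61.85mm ang 8.5 Frad 0.73 Ftan -3.11 N 4.40
```

```bash

python3 -m inch '-.0005 -.0024 .0002 0 0 0 1;-.0005 -.0025 .0002 0 0 0 1;-.0007 -.0024 .0001 0 0 0 1;-.0008 -.0023 .0002 0 0 0 1;-.0008 -.0024 .0001 0 0 0 1'
python3 c.py
```

```text
time: 15.47
tool_pos: [0.608, 0.0781, 0.1559]
tool_rot: [-0.0, 1.0, -0.013, -0.0]
contact_force: [0.9, -2.1, 2.9]
gripper_width: 0.272
r 61.92mm ang 19.9 Frad 0.10 Ftan -2.32 N 4.39
```

```bash

python3 -m inch '-.001 -.0023 .0002 0 0 0 1;-.001 -.0023 .0002 0 0 0 1;-.0012 -.0022 .0002 0 0 0 1;-.0012 -.0022 .0002 0 0 0 1;-.0013 -.0021 .0002 0 0 0 1'
python3 c.py
```

```text
time: 15.88
tool_pos: [0.6026, 0.0894, 0.155]
tool_rot: [-0.0, 1.0, -0.013, -0.0]
contact_force: [2.6, -2.4, 3.5]
gripper_width: 0.272
r 61.97mm ang 31.5 Frad 0.98 Ftan -3.46 N 4.97
```

```bash

python3 -m inch '-.0014 -.0021 .0002 0 0 0 1;-.0015 -.002 .0001 0 0 0 1;-.0015 -.0019 .0002 0 0 0 1;-.0017 -.0019 .0001 0 0 0 1;-.0017 -.0019 .0002 0 0 0 1'
python3 c.py
```

```text
time: 16.3
tool_pos: [0.595, 0.0994, 0.1542]
tool_rot: [-0.0, 1.0, -0.013, -0.0]
contact_force: [2.7, -3.2, 4.2]
gripper_width: 0.273
r 61.98mm ang 43.2 Frad -0.25 Ftan -4.19 N 5.66
```

```bash

python3 -m inch '-.0018 -.0017 .0001 0 0 0 1;-.0018 -.0017 .0001 0 0 0 1;-.0019 -.0016 .0001 0 0 0 1;-.002 -.0015 .0001 0 0 0 1;-.0021 -.0014 .0002 0 0 0 1'
python3 c.py
```

```text
time: 16.72
tool_pos: [0.5855, 0.1076, 0.1535]
tool_rot: [-0.0, 1.0, -0.013, -0.0]
contact_force: [3.8, -1.9, 3.2]
gripper_width: 0.273
r 61.97mm ang 54.8 Frad 0.63 Ftan -4.15 N 4.74
```

```bash

python3 -m inch '-.0021 -.0014 .0001 0 0 0 1;-.0021 -.0013 .0002 0 0 0 1;-.0022 -.0012 .0001 0 0 0 1;-.0023 -.0011 .0001 0 0 0 1;-.0023 -.001 .0002 0 0 0 1'
python3 c.py
```

```text
time: 17.13
tool_pos: [0.5746, 0.1139, 0.1529]
tool_rot: [-0.0, 1.0, -0.013, -0.0]
contact_force: [4.1, -2.1, 4.4]
gripper_width: 0.275
r 62.05mm ang 66.4 Frad -0.26 Ftan -4.56 N 5.92
```

```bash

python3 -m inch '-.0023 -.0009 .0001 0 0 0 1;-.0024 -.0008 .0001 0 0 0 1;-.0023 -.0007 0 0 0 0 1;-.0025 -.0006 .0001 0 0 0 1;-.0024 -.0005 0 0 0 0 1;-.002 -.0004 0 0 0 0 1;0 0 0 0 0 0 1;0 0 0 0 0 0 1;0 0 0 0 0 0 1'
python3 c.py
```

```text
time: 17.88
tool_pos: [0.56, 0.1181, 0.1519]
tool_rot: [-0.001, 1.0, -0.013, -0.002]
contact_force: [0.9, 0.2, 4.8]
gripper_width: 0.274
r 61.96mm ang 80.6 Frad 0.31 Ftan -0.81 N 6.29
```

```bash

python3 - <<'E'
from h import *
f=cv2.resize(grab_frame("scene")[205:275,320:420],None,fx=8,fy=8,interpolation=cv2.INTER_CUBIC)
cv2.imwrite("pics/s10.png",f)
E
python3 -m inch '0 0 -.003 0 0 0 1;0 0 -.008 0 0 0 1;0 0 -.02 0 0 0 1;0 0 -.025 0 0 0 1;0 0 -.025 0 0 0 1;0 0 -.02 0 0 0 1;0 0 -.008 0 0 0 1;0 0 -.003 0 0 0 1;0 0 0 0 0 0 1'
python3 -c "
from h import *
st([.4945,-.2872,.265],-1.5)"
```

```text
time: 18.68
tool_pos: [0.5605, 0.1177, 0.2638]
tool_rot: [-0.0, 1.0, -0.013, -0.001]
contact_force: [-0.1, 0.2, -2.1]
gripper_width: 0.274
t 18.68 pos [0.5605 0.1177 0.2638] yaw -1.5 tilt 0.16 F [-0.14  0.18 -2.1 ] w 0.274
tool delta [-0.0556  0.4065 -0.0012] rot [-0.0004  0.0028  0.0004] delta in goal frame [-0.0554  0.4065 -0.0012]
```

View pics/s10.png

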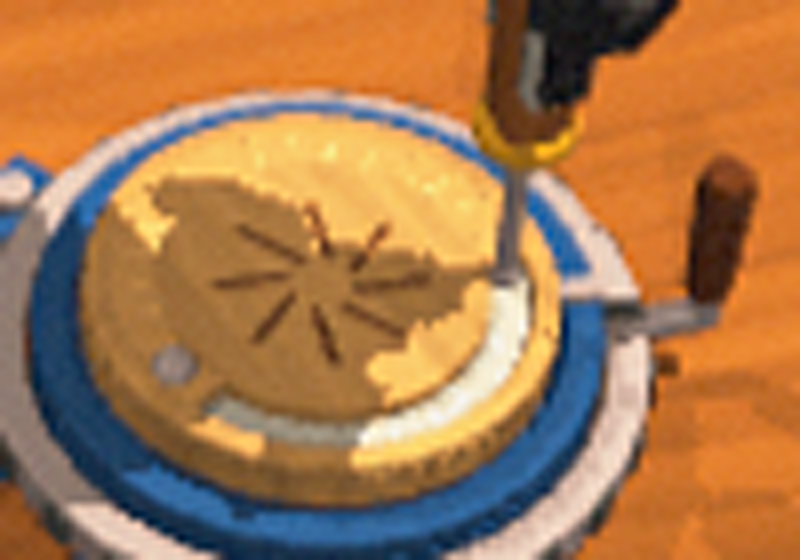

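```bash

python3 -m inch '-.0016 .012 0 0 0 0 1;-.0033 .024 0 0 0 0 1;-.0047 .034 0 0 0 0 1;-.0052 .038 0 0 0 0 1;-.0052 .038 0 0 0 0 1;-.0052 .038 0 0 0 0 1;-.0052 .038 0 0 0 0 1;-.0052 .038 0 0 0 0 1;-.0052 .038 0 0 0 0 1;-.0052 .038 0 0 0 0 1'
python3 -m inch '-.0047 .034 0 0 0 0 1;-.003 .022 0 0 0 0 1;-.0015 .011 0 0 0 0 1;-.0005 .0035 0 0 0 0 1;0 0 0 0 0 0 1;0 0 0 0 0 0 1;0 0 0 0 0 0 1;0 0 0 0 0 0 1'
python3 -c "
from h import *
st([.4945,-.2872,.1308],-1.5)"
```

```text
time: 19.52
tool_pos: [0.5042, -0.2188, 0.2619]
tool_rot: [-0.001, 1.0, -0.013, -0.002]
contact_force: [0.9, 0.4, -1.8]
gripper_width: 0.275
time: 20.18
tool_pos: [0.4952, -0.2859, 0.2643]
tool_rot: [-0.0, 1.0, -0.012, -0.001]
contact_force: [-0.4, -0.6, -1.8]
gripper_width: 0.271
t 20.18 pos [ 0.4952 -0.2859  0.2643] yaw -1.4 tilt 0.08 F [-0.41 -0.56 -1.76] w 0.271
tool delta [-0.0005  0.0015  0.1335] rot [-0.0008  0.0012  0.0024] delta in goal frame [-0.0007  0.0014  0.1335]
```

```bash

python3 -m inch '-.0005 .0012 .006 0 0 .0015 1;0 0 .014 0 0 0 1;0 0 .014 0 0 0 1;0 0 .01 0 0 0 1;0 0 .005 0 0 0 1;0 0 0 0 0 0 1;0 0 0 0 0 0 1;0 0 0 0 0 0 1'
python3 -c "
from h import *
st([.4945,-.2872,.1308],-1.5)"
```

```text
time: 20.85
tool_pos: [0.4946, -0.2886, 0.2158]
tool_rot: [-0.0, 1.0, -0.014, -0.0]
contact_force: [0.1, -0.4, -1.4]
gripper_width: 0.272
t 20.85 pos [ 0.4946 -0.2886  0.2158] yaw -1.6 tilt 0.03 F [ 0.1  -0.38 -1.4 ] w 0.272
tool delta [-0.     -0.0014  0.085 ] rot [-0.      0.0005 -0.0012] delta in goal frame [-0.0001 -0.0014  0.085 ]
```

```bash

python3 -m inch '0 -.001 .004 0 0 0 1;0 0 .008 0 0 0 1;0 0 .01 0 0 0 1;0 0 .01 0 0 0 1;0 0 .01 0 0 0 1;0 0 .01 0 0 0 1;0 0 .01 0 0 0 1;0 0 .008 0 0 0 1;0 0 .004 0 0 0 1;0 0 .002 0 0 0 1'
python3 -c "
from h import *
st([.4945,-.2872,.1308],-1.5)"
```

```text
time: 21.68
tool_pos: [0.4938, -0.287, 0.138]
tool_rot: [-0.001, 1.0, -0.014, -0.001]
contact_force: [-0.0, 0.8, -0.9]
gripper_width: 0.271
t 21.68 pos [ 0.4938 -0.287   0.138 ] yaw -1.6 tilt 0.18 F [-0.02  0.81 -0.85] w 0.271
tool delta [0.0008 0.0002 0.0072] rot [-0.0015  0.0027 -0.001 ] delta in goal frame [0.0007 0.0002 0.0072]
```

```bash

python3 -m inch '0 0 .003 0 0 0 1;0 0 .002 0 0 0 1;0 0 .001 0 0 0 1;0 0 0 0 0 0 1;0 0 0 0 0 0 1'
python3 -c "
from h import *
st([.4945,-.2872,.1308],-1.5)"
```

```text
time: 22.1
tool_pos: [0.4944, -0.2874, 0.1336]
tool_rot: [-0.0, 1.0, -0.014, -0.0]
contact_force: [-0.2, 0.5, -1.7]
gripper_width: 0.275
t 22.10 pos [ 0.4944 -0.2874  0.1336] yaw -1.6 tilt 0.04 F [-0.18  0.46 -1.72] w 0.275
tool delta [ 0.0001 -0.0002  0.0028] rot [-0.0002  0.0008 -0.001 ] delta in goal frame [ 0.0001 -0.0002  0.0028]
```

```bash

python3 -m inch '0 0 .001 0 0 0 1;0 0 .001 0 0 0 1;0 0 .001 0 0 0 1;0 0 0 0 0 0 1;0 0 0 0 0 0 1'
python3 -c "
from h import *
st([.4945,-.2872,.1308],-1.5)"
```

```text
time: 22.52
tool_pos: [0.4944, -0.2874, 0.1308]
tool_rot: [-0.0, 1.0, -0.014, -0.0]
contact_force: [-1.6, 0.5, 1.8]
gripper_width: 0.278
t 22.52 pos [ 0.4944 -0.2874  0.1308] yaw -1.6 tilt 0.05 F [-1.56  0.49  1.76] w 0.278
tool delta [ 0.0001 -0.0002  0.    ] rot [-0.0002  0.0009 -0.001 ] delta in goal frame [ 0.0001 -0.0002  0.    ]
```

Seated (the load changed from -1.7 to +1.8 N at the hanging height). Opening slowly, then a look before withdrawing.

```bash

python3 -m inch '0 0 0 0 0 0 .7;0 0 0 0 0 0 .6;0 0 0 0 0 0 .5;0 0 0 0 0 0 .4;0 0 0 0 0 0 .3;0 0 0 0 0 0 .3'
python3 -m inch '0 0 -.004 0 0 0 .3;0 0 -.015 0 0 0 .3;0 0 -.03 0 0 0 .3;0 0 -.035 0 0 0 .3;0 0 -.035 0 0 0 .3;0 0 -.02 0 0 0 .3;0 0 -.005 0 0 0 .3;0 0 0 0 0 0 .3'
python3 -m inch '0 -.03 0 0 0 0 .3;0 -.04 0 0 0 0 .3;0 -.04 0 0 0 0 .3;0 -.04 0 0 0 0 .3;0 -.03 0 0 0 0 .3;0 0 0 0 0 0 .3;0 0 0 0 0 0 .3;0 0 0 0 0 0 .3'
python3 - <<'E'
from h import *
st()
f=grab_frame("scene");cv2.imwrite("pics/s11.png",f);cv2.imwrite("pics/s11c.png",cv2.resize(f[180:325,120:300],None,fx=4,fy=4,interpolation=cv2.INTER_CUBIC))
f=grab_frame("top");cv2.imwrite("pics/t11.png",f)
E
```

```text
time: 23.02
tool_pos: [0.4942, -0.2873, 0.1302]
tool_rot: [-0.0, 1.0, -0.014, -0.001]
contact_force: [-0.3, 0.8, -0.5]
gripper_width: 0.699
time: 23.68
tool_pos: [0.4952, -0.2879, 0.2771]
tool_rot: [0.001, 1.0, -0.014, 0.001]
contact_force: [-1.0, 0.3, -0.2]
gripper_width: 0.697
time: 24.35
tool_pos: [0.4986, -0.1073, 0.2725]
tool_rot: [-0.001, 1.0, -0.013, -0.002]
contact_force: [1.2, -0.6, 0.5]
gripper_width: 0.7
t 24.35 pos [ 0.4986 -0.1073  0.2725] yaw -1.5 tilt 0.24 F [ 1.19 -0.62  0.52] w 0.700
```

View pics/s11c.png

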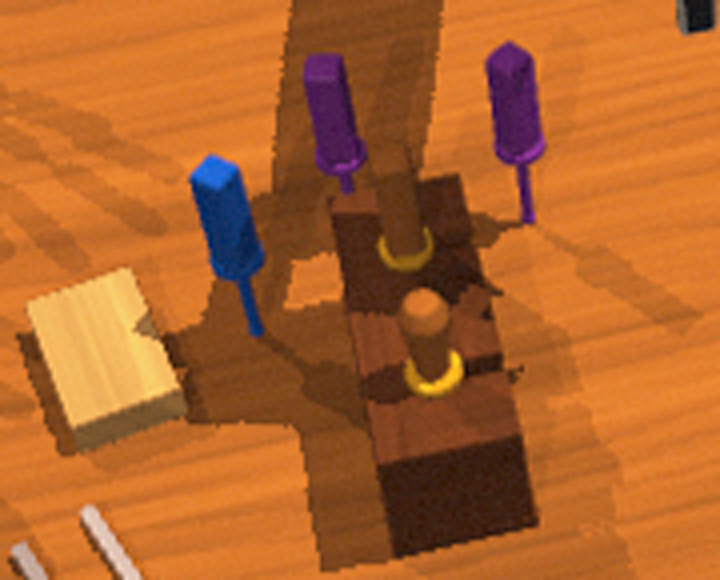

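View pics/s11.png

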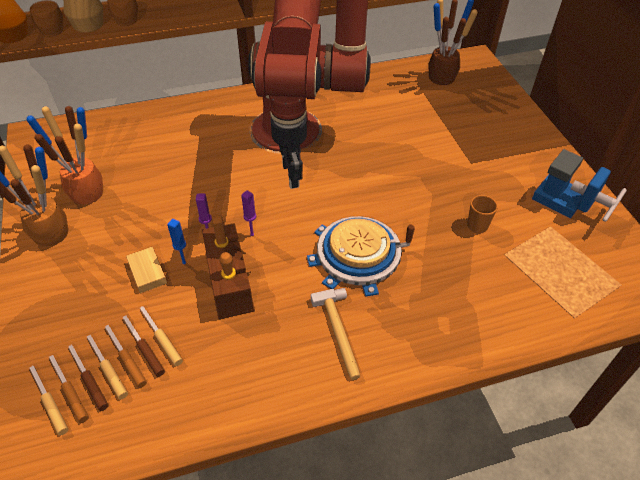

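View pics/t11.png

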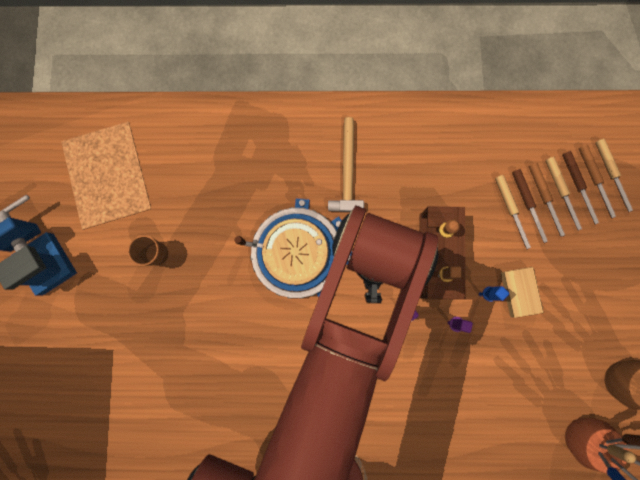

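The burnisher hangs at the same crop pixels as before (flange about (405, 250)) and is upright. The scraper (433, 370), hammer, cup and block look unmoved. The lever is at the mark and the robot is clear. Handing in.

```bash
python3 -m inch '0 0 0 0 0 0 .3;0 0 0 0 0 0 .3;0 0 0 0 0 0 .3'; python3 -c "
from plant import *
print(job_done())"
```

```text
time: 24.7
tool_pos: [0.4992, -0.1081, 0.2742]
tool_rot: [-0.0, 1.0, -0.014, -0.001]
contact_force: [0.4, 0.6, 0.0]
gripper_width: 0.703
the job is handed in; nothing more can be done
None
```

The job is done and handed in at 24.7 s of the allowed 72 s; no verdict was reported.

- **Collar:** I turned the lever clockwise to its hard stop (24 N at the stop, no further movement). The picture shows it lined up with the steel mark.
- **Seam:** I drew the burnisher's tip along the whole seam from the rivet end to the far end at about 30 mm/s. The pressing force was about 3.7 to 6.3 N at every reading. I followed the floor down about 5 mm along the way.
- **Return:** The burnisher hangs upright in its original slot, at the same place in the picture as at the start. The gripper is open and well clear.
- **Other objects:** The scraper, cup, hammer and block show no visible movement. In the top view the arm hid part of the rack, so the burnisher's final position rests mainly on the scene camera.

After fast moves the arm swung by a few millimetres, so I waited for it to settle before the grasp, the touch-down and the hanging. No check failed. The forces were read only at the end of each short call, not continuously.

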